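# Grade an unmarked heatsink in the slot rack

### The job

Take the unmarked heatsink from the single stand and find its size on the rack with the sprung aluminium slot bar: starting at the narrowest slot, touch its foot down on each slot in turn, pressing only gently so that the sprung bar never comes near its stop, until the first slot that lets the foot in. Leave it fully home in that slot, body flat on the bar's top, let go, and leave the two spare heatsinks and everything else where they are.

Things in the scene. Friction and masses are not known exactly. Their poses are not given: they have to be found in the camera images.
- sink_a_mid (a point): one of three like black finned heatsinks, about 110 g: body 34 (x, between the flat outer fins: grip there, tips above the body's underside) x 40 (y) x 40 mm high, under it an aluminium foot 15 mm long downwards, 20 mm along y, and 11, 14.5 or 18 mm wide along x (which is which is not told). Point: its centre, 27.5 mm above the foot's end; z up. Stands loosely in a cup, body on the rim
- sink_b_mid (a point): one of three like black finned heatsinks, about 110 g: body 34 (x, between the flat outer fins: grip there, tips above the body's underside) x 40 (y) x 40 mm high, under it an aluminium foot 15 mm long downwards, 20 mm along y, and 11, 14.5 or 18 mm wide along x (which is which is not told). Point: its centre, 27.5 mm above the foot's end; z up. Stands loosely in a cup, body on the rim
- sink_c_mid (a point): one of three like black finned heatsinks, about 110 g: body 34 (x, between the flat outer fins: grip there, tips above the body's underside) x 40 (y) x 40 mm high, under it an aluminium foot 15 mm long downwards, 20 mm along y, and 11, 14.5 or 18 mm wide along x (which is which is not told). Point: its centre, 27.5 mm above the foot's end; z up. Stands loosely in a cup, body on the rim
- rack: the slot rack's fixed dark base plate, 190 (x) x 80 (y) x 8 mm; origin under its middle, z up, any yaw. On it, on springs, sits an aluminium bar 170 x 60 mm, top 44 mm above the table, with five square-edged slots cut down into its top, running along y, open at both ends, 17 mm deep, centres at x = -64, -32, 0, 32, 64 mm, widths 9, 12.5, 16, 19.5, 23 mm, narrowest at -x
- bar (a joint): how far the sprung bar is pressed down (m): 0 at rest, stop at 0.004. It starts to sink at about 2 N and gives 1 mm per 6 N. Past 3.5 mm (about 23 N) it has been pressed too hard; 4 to 8 N is plenty
- slot1 (a point): centre of the mouth of the narrowest (9 mm) slot, in the bar's top face, 44 mm above the table; axes as the rack. No foot enters this slot. A foot has 1.5 mm of play in total in the first slot that accepts it and is 2 mm too wide for the slot before
- slot3 (a point): centre of the mouth of the middle (16 mm) slot and of the bar's top face; axes as the rack. A heatsink is home when its body rests on the bar's top, foot 15 mm down in the slot
- slot5 (a point): centre of the mouth of the widest (23 mm) slot, in the bar's top face; axes as the rack
- stand: the single stand, fixed: grey round cup 44 mm across, 22 mm high, hole 29 mm across, on a 54 mm square foot; origin under its middle, on the table. It holds the heatsink to be graded, which of the three varies; foot end 7 mm above the table
- spares: the double stand: two such cups 80 mm apart (at its y = -40 and +40 mm) on one foot plate 54 x 134 mm, fixed, holding the two spare heatsinks; origin under its middle
- board: bystander, loose: green circuit board 130 x 190 mm on short feet, parts up to 45 mm high; origin under its middle
- spool: bystander, loose: metal solder spool 56 mm across, 40 mm high; origin under its middle
- flux: bystander, loose: amber bottle 40 mm across, 85 mm high; origin under its middle
- jar: bystander, loose: clear jar 56 mm across, 60 mm high; origin under its middle
- driver: bystander, loose: screwdriver with a black handle, 170 mm long, lying flat
- relay: bystander, loose: beige box 30 x 45 x 30 mm high; origin under its middle
Things that resemble listed ones, but are neither listed nor needed, are in the scene too. Leave any red or yellow look-alike of the part that bears sink_a_mid alone.

How it is judged:
By the outcome, as a careful person would: the job done as asked, in the order asked, and still so for the second after the job is handed in, with the robot touching nothing.
It also fails if it takes over 72 s, if anything falls off the work surface, if the arm or the gripper's body presses on something with over 40 N, if the wrist force passes 120 N, or if a joint passes its speed limit or range.

### The arm

A 6-joint arm with a two-finger parallel gripper is mounted at the origin on the work surface. World frame = base frame: x ahead of the robot, y to its left, z up, the work surface at z = 0. Lengths are in m, angles in rad, forces in N, time in s.
With the tool pointing down it reaches from about 0.25 to 0.725 m from the base axis. Payload 9.7 kg.
Tool frame: the origin (TCP) lies at the very end of the fingers, on their centre line; the grasp point (between the pads) lies grip_depth behind it (grip_depth is the distance from the TCP to the grasp point, in m); z points along the fingers, y is the line along which they close (so a half turn about z gives the same grasp; the last joint's range is limited). The gripper opens to 85 mm and grips with 20 to 120 N. Pads are 22 mm wide; open, the fingers measure 114 mm over their backs; the gripper's body (76 mm by 85 mm) begins 54 mm behind the grasp point. The pads swing forward as they close: fully open they stand 13 mm farther back than shut.
Start: joints at [1.336, 0.087, 0.176, 1.66, 0, 1.571], TCP at [0.128, 0.535, 0.231] pointing down, gripper open.
Joint ranges: [-3.13, 3.13], [-0.85, 1.81], [-1.15, 1.24], [-2.2, 2.28], [-1.44, 1.52], [-3.14, 3.14]. Speed limits (rad/s): [2.22, 2.22, 2.57, 3.14, 3.14, 3.14].

### API

Orientations are given as a rotation vector (axis times angle).
In Python, from plant import reach, movel, goto_joints, ungrasp, close, pause, ik, get_obs, grab_frame, MotionError, sign_off, grip_depth gives the robot as it stands. Calls block until the motion is done:
- reach(position, orientation): joint-space move of the TCP to a pose.
- movel(position, rotation=None, max_speed=0.15, threshold=None): straight line of the TCP; rotation=None keeps the orientation; max_speed is the mean speed in m/s. With threshold (N) it stops when the force on the tool has changed by that much, and returns True; else False.
- goto_joints(angles): joint-space move.
- ungrasp() and close(): open the fingers fully, or close them until they stop; the grip force is fixed at half the most.
- pause(seconds).
- ik(position, orientation): joint angles nearest the present ones, or None.
- get_obs(): the state.
- grab_frame(name): name is "side" or "top" or "wrist"; returns a dict with "color" (400x640x3 uint8, blue, green, red), "z_map" (400x640 float32, m along the optical axis (not along the pixel's ray), 0 where there is no reading), "mtx" (3x3 intrinsics, pixels), "R" (3x3) and "t" (3): a world point X has camera coordinates R X + t; the wrist camera has in their place "tool_from_camera" (4x4, takes a point from camera to tool coordinates, whose origin is the TCP and whose axes are the flange's). Camera axes: x right, y down, z forward; pixel columns grow to the right and rows downward; lengths in m; the calibration is good to about 2 mm. A picture is of the moment at which its call begins: read the wrist's pose just before it.
A pose or a line that the arm cannot do raises MotionError and nothing moves.
- sign_off(): hands the job in; it is judged then, once.
The state is a dict: "time_s": time; "qpos": joint angles; "joint_velocities": joint speeds; "joint_torque": joint torques, N m; "eef_pos": TCP position; "ee_rot": TCP orientation; "wrist_force": force on the tool from outside, world axes, zero at the start; "wrist_torque": the same for the moment, N m; "width": finger opening in m; "finger_force": force on a finger pad.
Only numpy, scipy, OpenCV 4.12 (cv2) and the standard library are available. Lean on these libraries where they do the work, as an engineer would, in place of code of your own. Each camera call takes 0.05 s, during which the arm holds its last target. There are 200 camera calls.

## Working session

There is one attempt and no reset: what is moved stays moved. The work goes in short steps, each a Python script; the robot and the scene stay as the last script left them, time stands still between calls to the robot, and variables do not carry over. Pictures are saved under pics/ and viewed, at most 10 in all, crops included, and the job is handed in when it is done.

```bash
ls; mkdir -p pics; python3 - <<'E'
from plant import *
import cv2,numpy as np
print(grip_depth, get_obs())
for n in("top","side"):
    f=grab_frame(n); cv2.imwrite(f"pics/{n}0.png",f["color"]); np.savez(f"{n}0.npz",**f)
    print(n,f["mtx"],f["R"],f["t"])
f=grab_frame("wrist");print(f["tool_from_camera"],f["mtx"])
E
```

```text
pics
0.0187 {'time_s': 0.0, 'qpos': array([ 1.33600419e+00,  8.74493877e-02,  1.75140107e-01,  1.65979595e+00,
       -1.73941286e-05,  1.57078095e+00]), 'joint_velocities': array([-1.28721274e-03,  9.28736060e-06,  7.86729135e-04,  3.19322500e-04,
       -6.03027759e-04,  4.96613102e-04]), 'joint_torque': array([-8.60279906e-04, -5.20385957e+01,  4.64806831e+01,  1.63493404e-02,
       -1.15898447e-04, -3.34288224e-06]), 'eef_pos': array([0.12790465, 0.53468832, 0.23059201]), 'ee_rot': array([-3.67924044e-01, -3.11983611e+00,  2.04498393e-03]), 'wrist_force': array([-0.14681423, -0.51924826,  0.61470432]), 'wrist_torque': array([ 0.02876735,  0.032704  , -0.00516629]), 'finger_force': 0.0, 'width': 0.08541570640701675}
top [[415.69304931   0.         321.08198607]
 [  0.         415.69304931 198.93245709]
 [  0.           0.           1.        ]] [[-0.01584968 -0.99983054 -0.0093635 ]
 [-0.99900337  0.01622598 -0.04158096]
 [ 0.04172584  0.00869512 -0.99909126]] [-0.0070211   0.60671339  1.19063878]
side [[400.70442371   0.         320.84697762]
 [  0.         400.70442371 197.86437079]
 [  0.           0.           1.        ]] [[ 0.98617456 -0.16569744  0.00202433]
 [-0.12673894 -0.7620644  -0.63497644]
 [ 0.10675664  0.62594105 -0.77252885]] [-0.60332008  0.08862446  1.03021228]
[[ 1.12400782e-04 -9.52075872e-01 -3.05861933e-01  7.84537909e-02]
 [ 9.99999891e-01 -3.13062666e-05  4.64937592e-04 -3.01295708e-04]
 [-4.52231258e-04 -3.05861952e-01  9.52075765e-01 -1.42534548e-01]
 [ 0.00000000e+00  0.00000000e+00  0.00000000e+00  1.00000000e+00]] [[278.60082144   0.         321.18608629]
 [  0.         278.60082144 199.21548061]
 [  0.           0.           1.        ]]
```

View pics/top0.png

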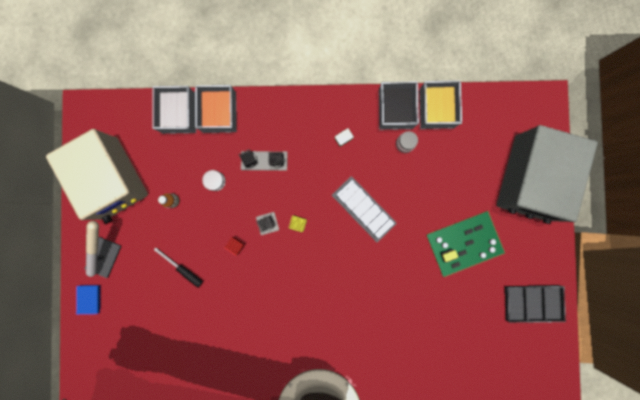

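View pics/side0.png

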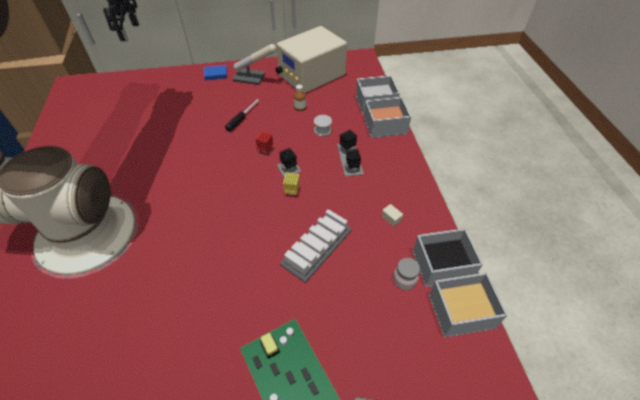

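The top view shows the candidate heatsinks: the black one on the single stand (267,223), spares on the double stand (249,158) and (277,158), a red look-alike (235,245) and a yellow one (298,224). The rack is at (365,210). I choose the black one at (267,223), standing alone on a grey square foot; I'll check it in a crop.

```bash
cat > h.py <<'E'
import numpy as np,cv2
def ray(f,uv,z,R=None,t=None):
    "pixels -> world points on plane z (fixed camera)"
    R=f["R"] if R is None else R; t=f["t"] if t is None else t
    uv=np.atleast_2d(uv).astype(float)
    d=(np.c_[uv,np.ones(len(uv))]@np.linalg.inv(f["mtx"]).T)@R
    c=-R.T@t
    return c+d*((z-c[2])/d[:,2])[:,None]
E
python3 - <<'E'
from h import *
f=dict(np.load("top0.npz")); im=f["color"]; hsv=cv2.cvtColor(im,cv2.COLOR_BGR2HSV)
def rects(m,z,lo,box):
    x0,y0,x1,y1=box; mm=np.zeros_like(m); mm[y0:y1,x0:x1]=m[y0:y1,x0:x1]
    for c in cv2.findContours(mm,0,2)[0]:
        if cv2.contourArea(c)<lo: continue
        r=cv2.minAreaRect(c); p=ray(f,cv2.boxPoints(r),z); 
        print(r[0],p.mean(0).round(4),[round(float(np.linalg.norm(p[i]-p[i-1])),4) for i in(1,2)],np.degrees(np.arctan2(*(p[1]-p[0])[[1,0]])).round(1),np.degrees(np.arctan2(*(p[2]-p[1])[[1,0]])).round(1))
H,S,V=cv2.split(hsv)
print("black");rects(((V<70)).astype('u1')*255,.062,40,(225,140,310,250))
print("stand");rects(((S<120)).astype('u1')*255,.01,40,(225,140,288,240))
print("rack base");rects(((S<120)).astype('u1')*255,.008,300,(325,170,405,250))
print("bar");rects(((V>150)&(S<90)).astype('u1')*255,.044,30,(325,170,405,250))
a=cv2.resize(im[140:255,225:305],None,fx=5,fy=5,interpolation=2);b=cv2.resize(im[165:250,325:405],None,fx=5,fy=5,interpolation=2)
b=cv2.copyMakeBorder(b,0,a.shape[0]-b.shape[0],0,0,0);cv2.imwrite("pics/crop1.png",np.hstack([a,b]))
E
```

```text
black
(276.5, 159.0) [0.718  0.1054 0.062 ] [0.0363, 0.0336] -91.0 179.3
(248.60000610351562, 159.1999969482422) [0.7187 0.1834 0.062 ] [0.0324, 0.0403] -64.2 -154.1
stand
(267.1470947265625, 223.08828735351562) [0.5392 0.1406 0.01  ] [0.0584, 0.0583] -76.9 -166.6
(263.5, 160.0) [0.723  0.1494 0.01  ] [0.0586, 0.1374] -0.4 -91.0
rack base
(363.6873474121094, 208.82012939453125) [ 0.5762 -0.1396  0.008 ] [0.0825, 0.1918] -47.1 -137.3
bar
(365.1065368652344, 208.78741455078125) [ 0.5756 -0.1403  0.044 ] [0.0652, 0.1746] -46.8 -137.0
```

View pics/crop1.png

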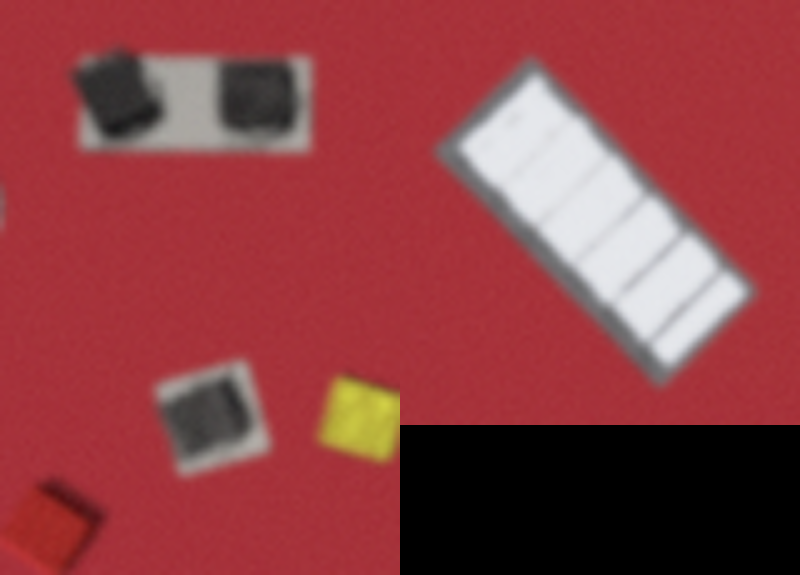

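The black body at (267,223) sits on the square single foot: that is the one. The rack's long axis is at 43°; which end is narrow needs a close view.

```bash
cat >> h.py <<'E'
from scipy.spatial.transform import Rotation as Ro
def rv(deg):
    "tool pointing down, closing axis y at deg in world"
    a=np.radians(deg); y=np.array([np.cos(a),np.sin(a),0]); z=np.array([0,0,-1.])
    return Ro.from_matrix(np.c_[np.cross(y,z),y,z]).as_rotvec()
def best(p,deg):
    "of the two half-turn-equivalent yaws, that nearest in joints"
    from plant import ik,get_obs
    q0=get_obs()["qpos"]; c=[]
    for d in (deg,deg+180):
        q=ik(p,rv(d))
        if q is not None: c.append((np.abs(q-q0).max(),d,q))
    return min(c,key=lambda k:k[0])
def wrist(name):
    "wrist frame with world R,t added"
    from plant import grab_frame,get_obs
    o=get_obs(); f=grab_frame("wrist"); T=np.eye(4); T[:3,:3]=Ro.from_rotvec(o["ee_rot"]).as_matrix(); T[:3,3]=o["eef_pos"]
    M=np.linalg.inv(T@f["tool_from_camera"]); f["R"]=M[:3,:3]; f["t"]=M[:3,3]
    np.savez(name+".npz",**f); cv2.imwrite(f"pics/{name}.png",f["color"]); return f
E
python3 - <<'E'
from plant import *
from h import *
for n,p,d in(("wrack",[.576,-.140,.15],43),("wsink",[.539,.141,.165],13.4)):
    _,dd,q=best(p,d); print(n,dd,q.round(2)); reach(p,rv(dd)); pause(.3); wrist(n)
print(get_obs()["time_s"],get_obs()["wrist_force"])
E
```

```text
wrack 43 [-0.24  0.17  0.12  1.51  0.    0.58]
wsink 13.4 [0.26 0.09 0.05 1.53 0.   1.59]
4.8167 [-0.24218335  0.16599861 -0.52307595]
```

View pics/wrack.png

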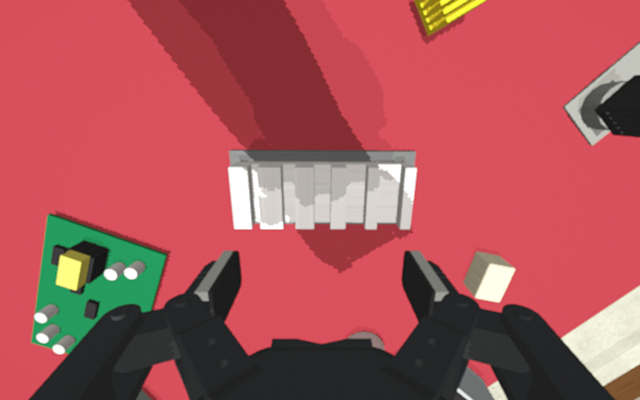

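View pics/wsink.png

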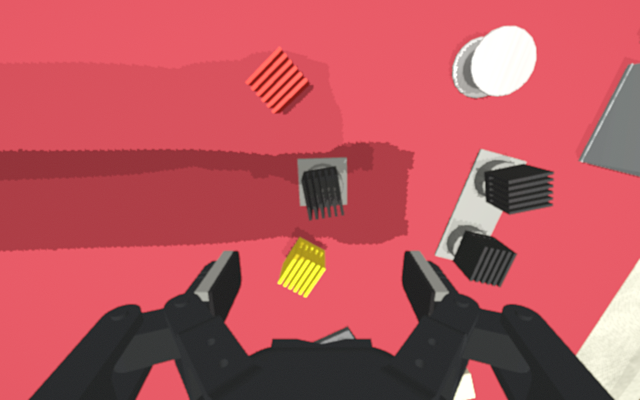

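The rack is at (322,193) and the heatsink top at (324,205), fins running down the image. I'll enlarge both to read slot edges and fins.

```bash
python3 - <<'E'
from h import *
a=cv2.imread("pics/wrack.png")[140:240,220:425]; b=cv2.imread("pics/wsink.png")[145:230,280:370]
a=cv2.resize(a,(780,380),interpolation=2)
b=cv2.resize(b,None,fx=2.4,fy=2.4,interpolation=2); B=np.zeros((b.shape[0],780,3),'u1');B[:,:b.shape[1]]=b
cv2.imwrite("pics/crop2.png",np.vstack([a,B]))
E
```

```text
(no output)
```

View pics/crop2.png

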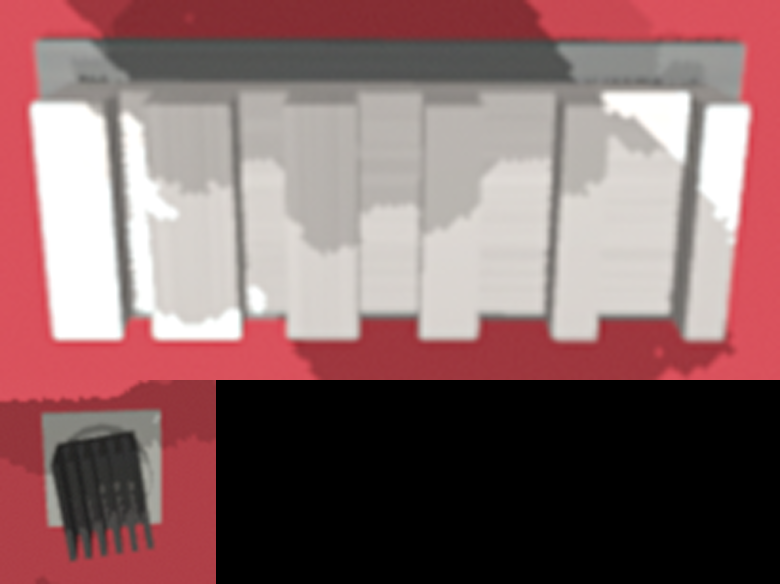

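Lands narrow from left to right (21, 25, 18, 15, 12, 10 px), so the narrow slot is on the image's left; rack +x is at about +43°. The heatsink's fins run nearly vertical in the image, turned about 8° from the tool. I'll use depth for both poses.

```bash
python3 - <<'E'
from h import *
def cloud(n,box,lo,hi):
    f=dict(np.load(n+".npz")); v,u=np.mgrid[box[1]:box[3],box[0]:box[2]]; z=f["z_map"][v,u]
    P=np.stack([(u-f["mtx"][0,2])/f["mtx"][0,0]*z,(v-f["mtx"][1,2])/f["mtx"][1,1]*z,z],-1)
    W=(P-f["t"])@f["R"]; m=(z>0)&(W[...,2]>lo)&(W[...,2]<hi); return W[m],f
def rect(W):
    r=cv2.minAreaRect((W[:,:2]*1000).astype(np.float32)); return r
W,f=cloud("wsink",(290,150,360,230),.05,.075); print("sink",len(W),np.percentile(W[:,2],[5,50,95]).round(4)); W=W[W[:,2]>np.median(W[:,2])-.004]; print(rect(W),W.mean(0))
W,g=cloud("wrack",(215,140,430,240),.038,.05); print("rack",len(W),np.percentile(W[:,2],[5,50,95]).round(4),rect(W))
# rack by land edges at the front edge row of the crop
c=np.array([52,123,152,240,288,358,420,479,551,598,684,724]); s=205/780
uv=np.c_[(c+.5)*s-.5+220,np.full(12,(340.5)/3.8-.5+140)]
X=np.array([-85,-68.5,-59.5,-38.25,-25.75,-8,8,22.25,41.75,52.5,75.5,85])/1000
p=ray(g,uv,.044); A=np.c_[X,np.ones(12)]; k,*_=np.linalg.lstsq(A,p[:,:2],rcond=None); print("front edge: dir",np.degrees(np.arctan2(k[0,1],k[0,0])),"scale",np.linalg.norm(k[0]),"mid",k[1],"res mm",((A@k-p[:,:2])@k[0]*1000).round(2))
q=ray(g,[((32.5)*s-.5+220,103.5/3.8-.5+140),((750.5)*s-.5+220,103.5/3.8-.5+140)],.044); print("back corners",q,"dir",np.degrees(np.arctan2(*(q[1]-q[0])[[1,0]])))
print("centre",(q.mean(0)[:2]+k[1])/2, "depth",np.linalg.norm(q.mean(0)[:2]-k[1]))
# fin tips of sink
t=np.array([[66,557],[156,547]])-[0,380]; uv=(t+.5)/2.4-.5+[280,145]; w=ray(f,uv,.062); print("fins",w,np.degrees(np.arctan2(*(w[1]-w[0])[[1,0]])),np.linalg.norm(w[1]-w[0]))
E
```

```text
sink 1009 [0.0528 0.0618 0.063 ]
((540.4923095703125, 141.1681671142578), (33.966487884521484, 40.52894973754883), 23.006916046142578) [0.53974367 0.14191407 0.06183356]
rack 6311 [0.0417 0.044  0.045 ] ((577.626220703125, -140.30288696289062), (170.59278869628906, 60.759376525878906), 42.75544357299805)
front edge: dir 43.012362199187415 scale 1.003791440644742 mid [ 0.59823878 -0.16275258] res mm [ 0.63 -0.91  0.74 -0.37 -0.06 -0.09  0.16 -0.59  0.62 -0.58  0.57 -0.1 ]
back corners [[ 0.49444268 -0.17582397  0.044     ]
 [ 0.61903563 -0.05954247  0.044     ]] dir 43.02377161988202
centre [ 0.57748897 -0.1402179 ] depth 0.06126553670403289
fins [[0.53071872 0.11798418 0.062     ]
 [0.56416023 0.13023691 0.062     ]] 20.122485735431507 0.0356154976025188
```

```bash
python3 - <<'E'
from plant import *
from h import *
p=np.array([.5405,.1412,.10]); _,d,q=best(p,22); print(d)
reach(p,rv(d)); movel([*p[:2],.030],max_speed=.1); close(); o=get_obs(); print(o["width"],o["finger_force"],o["wrist_force"],o["eef_pos"],o["time_s"])
movel([*p[:2],.14],max_speed=.15); pause(.2); o=get_obs(); print(o["width"],o["wrist_force"],o["time_s"]); 
wrist("wheld"); f=grab_frame("side"); np.savez("sideheld.npz",**f)
a=cv2.resize(f["color"][90:190,230:370],None,fx=4,fy=4,interpolation=2); b=cv2.imread("pics/wheld.png")[200:400,160:480]
cv2.imwrite("pics/held.png",np.vstack([cv2.resize(a,(560,400)),cv2.resize(b,(560,200)) if 0 else cv2.copyMakeBorder(b,0,0,0,240,0)]) if 1 else a)
E
```

```text
22
0.03311108802217341 59.88882601261139 [-0.29789987  0.04798417  3.98475607] [0.54083395 0.14128066 0.03051085] 6.5583
0.03301771077684659 [ 0.15028514  0.21712794 -1.60871877] 7.6417
```

View pics/held.png

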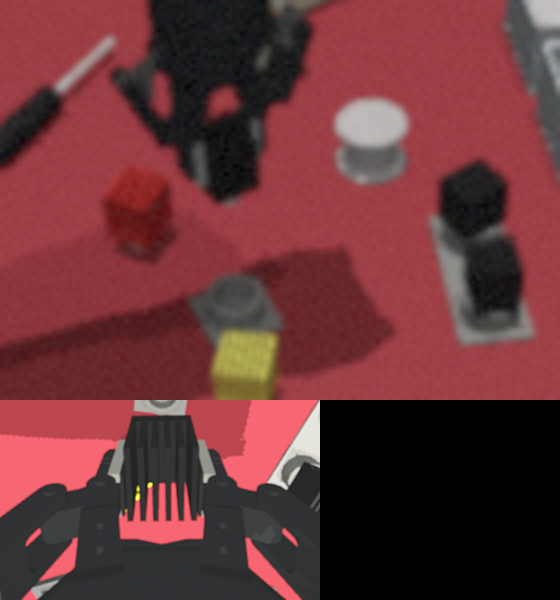

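The heatsink is held upright between the pads and the cup is empty; nothing else moved. Now I'll probe slot 1 and 2.

```bash
cat >> h.py <<'E'
YAW=42.95; C=np.array([.5775,-.1402]); RX=np.array([np.cos(np.radians(YAW)),np.sin(np.radians(YAW))])
def probe(x,up=.073):
    "touch down at rack x (m); returns stop height"
    from plant import movel,get_obs
    p=C+RX*x; movel([*p,up],max_speed=.1)
    hit=movel([*p,.0515],max_speed=.02,threshold=4); o=get_obs(); z=o["eef_pos"][2]
    print("x %.1f hit %s z %.4f F %s dx %.2f w %.4f t %.2f"%(x*1e3,hit,z,o["wrist_force"].round(1),((o["eef_pos"][:2]-C)@RX-x)*1e3,o["width"],o["time_s"]))
    return z
E
python3 - <<'E'
from plant import *
from h import *
p=C-RX*.064
reach([*p,.12],rv(YAW)); movel([*p,.08],max_speed=.1); pause(.2)
probe(-.064)
p=C-RX*.064; movel([*p,.078],max_speed=.1)
E
```

```text
x -64.0 hit True z 0.0665 F [-0.8 -0.2  6.6] dx 0.06 w 0.0332 t 10.50
```

```bash
sed -i 's/threshold=4/threshold=3/' h.py; python3 - <<'E'
from plant import *
from h import *
def run():
    for s in (-.032,0,.032,.064):
        p=C+RX*s; o=get_obs()["eef_pos"]; movel([*o[:2],.078],max_speed=.1); movel([*p,.078],max_speed=.1)
        for d in (0,.0009,-.0009):
            if probe(s+d,.0705)<.0645: return
        print("rejected",s)
run()
E
```

```text
x -32.0 hit True z 0.0520 F [ 0.5 -0.   4.6] dx -0.08 w 0.0332 t 12.61
```

It went into slot 2 with the body landing at z = 0.052, which is full depth. Next: release, lift and look.

```bash
python3 - <<'E'
from plant import *
from h import *
ungrasp(); o=get_obs(); print(o["wrist_force"],o["width"])
p=o["eef_pos"]; movel([*p[:2],.15],max_speed=.12); pause(.3); f=wrist("wend")
s=grab_frame("side")["color"][190:290,270:370]
a=f["color"][120:320,200:440]; cv2.imwrite("pics/end.png",np.hstack([cv2.resize(a,(480,400),interpolation=2),cv2.resize(s,(300,400)[::-1] if 0 else (320,400),interpolation=2)]))
v,u=np.mgrid[100:260,200:440]; z=f["z_map"][v,u]; P=np.stack([(u-f["mtx"][0,2])/f["mtx"][0,0]*z,(v-f["mtx"][1,2])/f["mtx"][1,1]*z,z],-1); W=(P-f["t"])@f["R"]
m=(z>0)&(W[...,2]>.074)&(W[...,2]<.1)&(np.linalg.norm(W[...,:2]-(C-RX*.032),axis=-1)<.04); T=W[m]; print("sink top z",np.percentile(T[:,2],[5,50,95]),cv2.minAreaRect((T[:,:2]*1000).astype('f4')),(C-RX*.032)*1000)
m=(z>0)&(abs(W[...,2]-.044)<.004); print("bar top",np.median(W[m][:,2]),get_obs()["time_s"])
E
```

```text
[ 0.13068048 -0.33078097 -0.60346742] 0.08543188088396365
sink top z [0.07624473 0.08391169 0.08494073] ((553.3999633789062, -161.65237426757812), (33.8715934753418, 40.0235710144043), 44.030113220214844) [ 554.07764547 -162.00351597]
bar top 0.043958863958778696 14.5417
```

View pics/end.png

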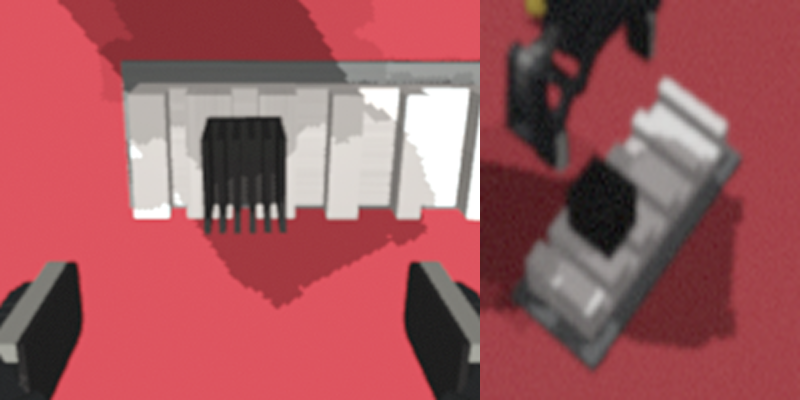

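The heatsink stands upright in slot 2 (left panel, about (244,170)). Its top is at 84 mm, which is the 44 mm bar top plus the 40 mm body, so it is fully home and the gripper is clear.

```bash
python3 -c "
from plant import *
print(sign_off())"
```

```text
the job is handed in; nothing more can be done
None
```

The heatsink was refused by slot 1 (9 mm), went into slot 2 (12.5 mm, so its foot is the 11 mm one), and was left fully home and released; only it was moved, and the job is handed in at about 14.5 s.

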